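# Stand the coach's board up on its kickstand

### The arm

A 7-joint arm with a two-finger parallel gripper is mounted at the origin on the work surface. World frame = base frame: x ahead of the robot, y to its left, z up, the work surface at z = 0. Lengths are in m, angles in degrees, forces in N, time in s.
With the tool pointing down it reaches from about 0.35 to 0.9 m from the base axis. Payload 7.2 kg.
Tool frame: the origin (TCP) lies on the mounting face of the last link; the fingertips stand 182 mm ahead of it and the grasp point (between the pads) lies 163 mm ahead of it; z points along the fingers, y is the direction in which the jaws open and shut (so a half turn about z gives the same grasp; the last joint's range is limited). The gripper opens to 88 mm and grips with 3 to 60 N. Pads are 20 mm wide; open, the fingers measure 115 mm over their backs; the gripper's body (75 mm by 178 mm) begins 61 mm behind the grasp point.
Start: joints at [-74.152, 23.554, -0.728, 91.456, 0.321, 64.991, -4.71], TCP at [0.211, 0.588, 0.405] pointing down, gripper open.
Joint ranges: [-169.25, 169.25], [-16.82, 113.86], [-84.01, 82.57], [7.8, 145.47], [-59.2, 239.2], [7.22, 106.19], [-163.78, 163.78]. Speed limits (degrees/s): [136.94, 136.94, 172.46, 172.46, 180, 180, 180].

### API

Orientations are given as a 3x3 rotation matrix whose columns are the frame's x, y, z axes.
In Python, from bench import r, eyes, workorder gives the robot as it stands.
- The arm moves only by the tool apply_moves, never from a script. Its argument "targets" is a list that holds one entry, the list of rows, each a list of 6 numbers: the shift along the tool's x, y, z in mm, then the turn, a rotation vector about the tool's x, y, z in degrees. In form: [[[x, y, z, wx, wy, wz], ...]]. A call has 1 to 5 rows; each row is the pose to reach, as a shift and turn from the pose commanded when the call began, along the tool's axes at that moment; what a row does not reach only later rows make up. A row lasts 1/10 s, in which the tool goes at most 50 mm and 8.59 degrees, less where a joint would pass 70% of its speed; a pose out of reach is approached as far as the arm can. A call with a gripper value outside its range is refused whole. "claw" is the closure, from -1 (fully open) to 1 (shut), so that 0 is half open, set as the call begins (left out, the last holds). The fingers move at their own pace and stop on an object; "grip_force" is the grip in N (left out, the last holds). Time passes only in rows, so rows that repeat a pose let the fingers close. It gives the time, the measured TCP pose, the force and the opening at its end, in the units of the state.
- r.get_obs(): the state, without advancing time (a new reading comes with each control period).
- eyes.snapshot(name): name is "scene" or "top" or "wrist"; returns (picture, depth): 480x640x3 uint8, red, green, blue; 480x640 float32, m along the optical axis (not along the pixel's ray), 0 where there is no reading.
- eyes.get_calibration(name): a dict with "fov_y" (degrees; the focal length in pixels is half the picture's height over the tangent of half this angle, whatever the lens; pixels are square), "cx", "cy" (the principal point, pixels), "k1" (the pictures are not rectified: a ray, as slopes to the right and down, at radius r is drawn at 1 + k1 r^2 times it, then the intrinsics apply), "camera_from_world" (4x4, takes a point from world to camera coordinates). Camera axes: x right, y down, z forward; pixel columns grow to the right and rows downward; lengths in m; the calibration is good to about 2 mm. A picture is of the moment at which its call begins: read the wrist's pose just before it. get_calibration takes no time and is no camera call; for the wrist camera it gives the pose at the moment of the call.
- workorder.sign_off(): hands the job in, once; it reports no verdict.
The state is a dict: "time_s": time; "q": joint angles; "qd": joint speeds; "effort": joint torques, N m; "ee_pos": TCP position; "ee_rot": TCP orientation; "ft_force": force on the tool from outside, world axes, zero at the start; "moment": the same for the moment, N m; "width": finger opening in m.
Only numpy, scipy, OpenCV 4.12 (cv2) and the standard library are available. Lean on these libraries where they do the work, as an engineer would, in place of code of your own. Each camera call takes 0.05 s, during which the arm holds its last target.

### The job

The coach's board lies face down on the rubber mat with its yellow kickstand leg only a little open. While the board is still lying down, swing the leg out all the way to its stop; then tip the board up by its carry handle until it leans back on the leg, and leave it standing by itself on the mat. Do not disturb the projector, the tube and the bottle.

Things in the scene. Friction and masses are not known exactly. Their poses are not given: they have to be found in the camera images.
- board: coach's board: blue rigid case 130 mm tall, 180 mm wide, 24 mm thick, about 0.7 kg, green field on its face. Origin: centre of its face. Axes: x from top edge (x = -65 mm) to bottom edge, y along the width, z out of the back, where the leg is. At the start it lies face down, z up, top edge and handle towards the robot. Standing on the leg it has turned about 105 degrees.
- handle_bar (a point): middle of the carry handle's red bar: round, 16 mm diameter, 126 mm long along the board's y axis, at x = -100, y = 0, z = 50 mm in the board's frame: 35 mm beyond the top edge and, lying, 50 mm above the mat, with free space under it and between it and the case. Two black 12 mm struts at y = +-55 mm join it to the case. Axes as the board's.
- bottom_edge (a point): middle of the axis of the board's rounded black rubber bottom edge (radius 12 mm), at x = 65, y = 0, z = 12 mm in the board's frame. The board rolls on this edge when tipped (top goes up and away from the robot) and cannot stand on it without the leg.
- leg (a joint): leg angle from the board's back: 0 folded flat, 0.8 rad fully out at its hard stop. It starts at 0.25 to 0.45. Board lying: the foot swings up and over towards the board's top edge. A friction hinge: it stays where left; about 1 N at the foot moves it. More than about 3 N at the stop begins to lift the lying board.
- leg_hinge (a point): centre of the leg's hinge axis (parallel to the board's y), at x = -45, y = 0, z = 30 mm in the board's frame. Site axes turn with the leg: x from hinge to foot. The leg is a yellow flat bar 36 mm wide, 6 mm thick.
- leg_foot (a point): centre of the orange round foot bar at the leg's free end, 124 mm from the hinge axis: 14 mm diameter, 110 mm long along the board's y axis
- mat: black rubber anti-slip mat fixed to the table, 360 mm along its x, 260 mm along its y, 3 mm thick. Origin: centre of its underside, at table height; x points away from the robot.
- projector: white projector, 170 x 220 x 62 mm, origin at the centre of its underside, to the left (+y) of the mat. Leave alone.
- tube: upright shuttlecock tube, 72 mm diameter, 168 mm tall, white and purple with green lid, origin at the centre of its underside, to the right (-y) of the mat. Leave alone.
- bottle: upright clear bottle with orange cap, 68 mm diameter, 170 mm tall, origin at the centre of its underside, to the right (-y) of the mat. Leave alone.

How it is judged:
By the outcome, as a careful person would: the job done as asked, in the order asked, and still so for the second after the job is handed in, with the robot touching nothing.
It also fails if it takes over 70 s, if anything falls off the work surface, if the arm or the gripper's body presses on something with over 40 N, if the wrist force passes 120 N, or if a joint passes its speed limit or range.

## Working session

There is one attempt and no reset: what is moved stays moved. The work goes in short steps, Python scripts to look and compute and a tool call to move; the robot and the scene stay as the last step left them, time stands still between calls to the robot, and variables do not carry over. Pictures are saved under pics/ and viewed, and the job is handed in when it is done.

Besides the shell and the picture viewer there is one more tool, called by a JSON object that holds its "fn" and its "kwargs", one argument or row to a line. apply_moves: Moves the arm, as the interface text tells. Its arguments: {"type":"object","properties":{"targets":{"type":"array","items":{"type":"array","items":{"type":"array","items":{"type":"number"}}}},"claw":{"type":"number"},"grip_force":{"type":"number"}},"required":["targets"]}

```bash
ls; mkdir -p pics; cat > h.py <<'E'
import numpy as np, cv2
from bench import r, eyes, workorder
def snap(n,f):
    p,d=eyes.snapshot(n); cv2.imwrite(f'pics/{f}.png',p[:,:,::-1]); np.save(f'pics/{f}.npy',d)
    c=eyes.get_calibration(n); np.save(f'pics/{f}_c.npy',c,allow_pickle=True); return p,d,c
def load(f):
    return cv2.imread(f'pics/{f}.png'),np.load(f'pics/{f}.npy'),np.load(f'pics/{f}_c.npy',allow_pickle=True).item()
def K(c):
    f=240/np.tan(np.radians(c['fov_y']/2)); return np.array([[f,0,c['cx']],[0,f,c['cy']],[0,0,1.]])
def pt(d,c,u,v,z=None):
    s=cv2.undistortPoints(np.array([[[u,v]]],float),K(c),np.array([c['k1'],0,0,0]))[0,0]
    T=np.linalg.inv(np.array(c['camera_from_world']))
    if z is None:
        w=d[int(v)-1:int(v)+2,int(u)-1:int(u)+2]; zz=np.median(w[w>0])
    else:
        ray=T[:3,:3]@[s[0],s[1],1]; zz=(z-T[2,3])/ray[2]
    return T[:3,:3]@(np.array([s[0],s[1],1])*zz)+T[:3,3]
def st():
    o=r.get_obs(); print(o['time_s'],np.round(o['ee_pos'],4),np.round(o['ft_force'],2),np.round(o['width'],4),'q',np.round(o['q'],1)); print(np.round(o['ee_rot'],3)); return o
E
python3 - <<'E'
from h import *
st(); snap('scene','s0'); snap('top','t0')
for n in('scene','top'):
  c=eyes.get_calibration(n);print(n,c['fov_y'],c['k1'],np.linalg.inv(c['camera_from_world']).round(3))
E
```

```text
pics
0.0 [0.2112 0.588  0.4038] [-1.06  0.18  0.1 ] 0.0877 q [-74.2  23.6  -0.7  91.5   0.3  65.   -4.7]
[[-0.941  0.338 -0.   ]
 [ 0.338  0.941 -0.002]
 [-0.    -0.002 -1.   ]]
scene 55.15755751346498 -0.04824668598484799 [[ 0.867  0.394 -0.306  0.923]
 [ 0.499 -0.697  0.515 -0.41 ]
 [-0.011 -0.599 -0.801  0.811]
 [ 0.     0.     0.     1.   ]]
top 49.57697931374629 -0.15392090616377327 [[-0.016 -0.998  0.06   0.557]
 [-1.     0.015 -0.019  0.095]
 [ 0.019 -0.06  -0.998  1.015]
 [ 0.     0.     0.     1.   ]]
```

View pics/s0.png

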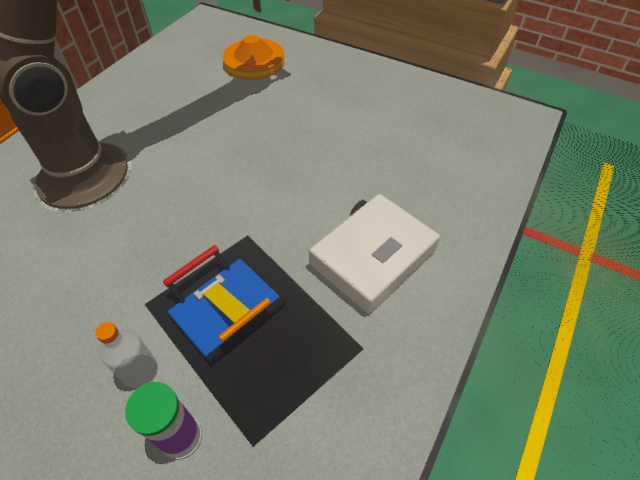

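View pics/t0.png

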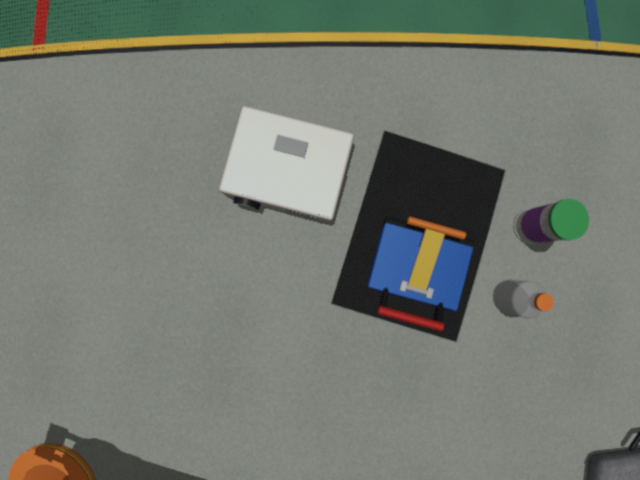

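The top view shows the board at about (425,265), with the red bar from (380,311) to (443,327) and the orange foot from (410,219) to (465,235). I'll enlarge it.

```bash
python3 - <<'E'
from h import *
p,d,c=load('t0'); cv2.imwrite('pics/t0z.png',cv2.resize(p[200:340,330:510],None,fx=4,fy=4,interpolation=cv2.INTER_CUBIC))
p,d,c=load('s0'); cv2.imwrite('pics/s0z.png',cv2.resize(p[230:370,140:320],None,fx=4,fy=4,interpolation=cv2.INTER_CUBIC))
E
```

```text
(no output)
```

View pics/t0z.png

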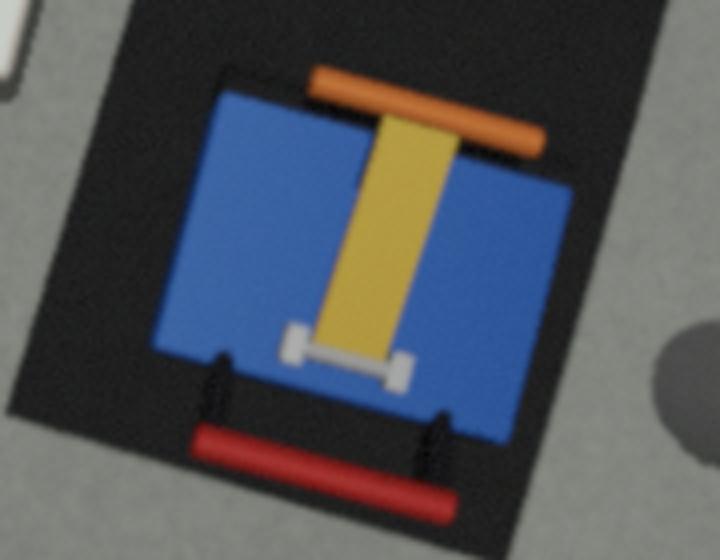

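View pics/s0z.png

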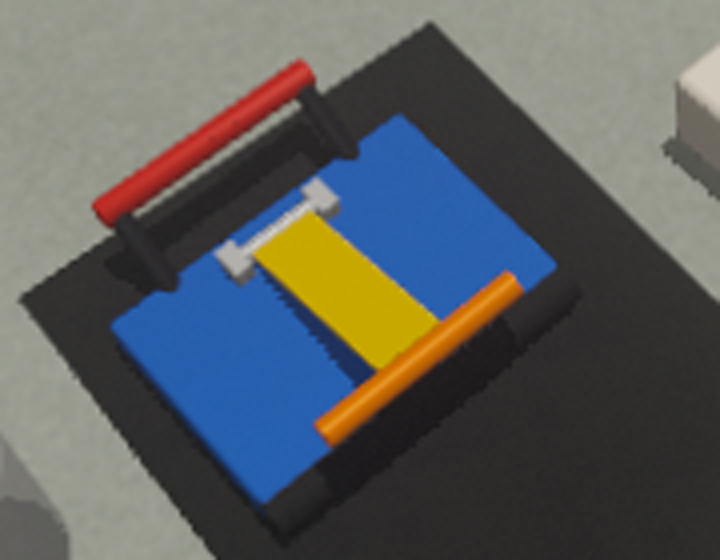

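```bash
python3 - <<'E'
from h import *
p,d,c=load('t0')
f=lambda u,v:(330+u/4-.375,200+v/4-.375)
P={'bar':(194,440,456,508,.053),'foot':(312,81,543,142,None),'blueTop':(155,348,507,442,.027),'blueBot':(222,92,571,187,.027)}
for k,(a,b,e,g,z) in P.items():
  A=pt(d,c,*f(a,b),z) if z else None; B=pt(d,c,*f(e,g),z) if z else None
  m=f((a+e)/2,(b+g)/2)
  M=pt(d,c,*m)
  print(k,A,B,'mid depth',M.round(4), 'midz', pt(d,c,*m,z or M[2]-.007).round(4))
  if z: print('  yaw',np.degrees(np.arctan2(*(A-B)[:2])), np.linalg.norm(A-B))
for n,u,v in [('hinge',348,355),('leg',385,240),('leg2',420,130),('foot',428,111)]: print(n,pt(d,c,*f(u,v)).round(4))
p,d,c=load('s0')
f=lambda u,v:(140+u/4-.375,230+v/4-.375)
for n,u,v in [('bar',205,140),('foot',420,355),('legmid',345,290),('barL',300,75),('barR',105,208)]: print(n,pt(d,c,*f(u,v)).round(4))
E
```

```text
bar [ 0.4673684  -0.03774533  0.053     ] [ 0.43229409 -0.16081052  0.053     ] mid depth [ 0.4509 -0.0973  0.0607] midz [ 0.45   -0.0989  0.053 ]
  yaw 15.907866809368969 0.12796580815592223
foot None None mid depth [ 0.6169 -0.1465  0.0728] midz [ 0.6173 -0.1483  0.0658]
blueTop [ 0.50906088 -0.02346499  0.027     ] [ 0.45987967 -0.19344172  0.027     ] mid depth [ 0.4846 -0.1082  0.0246] midz [ 0.4848 -0.1077  0.027 ]
  yaw 16.137314483681955 0.17694880910651956
blueBot [ 0.6306171  -0.05826512  0.027     ] [ 0.58213991 -0.22843096  0.027     ] mid depth [ 0.6046 -0.1334  0.0653] midz [ 0.6065 -0.1425  0.027 ]
  yaw 15.901300710312055 0.17693629862371651
hinge [ 0.5043 -0.1138  0.0386]
leg [ 0.5583 -0.1297  0.0525]
leg2 [ 0.6088 -0.1443  0.0665]
foot [ 0.6171 -0.1467  0.0728]
bar [ 0.4549 -0.1013  0.059 ]
foot [ 0.621  -0.1498  0.0729]
legmid [ 0.5623 -0.1323  0.0522]
barL [ 0.4718 -0.0462  0.0588]
barR [ 0.438  -0.1566  0.0596]
```

```bash
cat >> h.py <<'E'
from scipy.spatial.transform import Rotation as Ro
X=np.array([.961,-.276,0]);X/=np.linalg.norm(X);Y=np.array([-X[1],X[0],0]);Z=np.array([0,0,1.])
RT=np.column_stack([Y,X,-Z])   # tool down, jaws along board x
def go(g,R=RT,graspz=True):
    "g: wanted grasp point (world)"
    o=r.get_obs(); p=np.array(o['ee_pos']);Q=np.array(o['ee_rot'])
    t=np.array(g)-.163*R[:,2]
    print('t',o['time_s'],'grasp now',(p+.163*Q[:,2]).round(4),'F',np.round(o['ft_force'],2),'w',round(float(o['width']),4))
    print('shift',(Q.T@(t-p)*1000).round(1),'rot',np.degrees(Ro.from_matrix(Q.T@R).as_rotvec()).round(2))
E
python3 - <<'E'
from h import *
go([.629,-.112,.242])
p,d,c=load('t0')
for u,v in [(385,132),(503,170),(333,303),(456,340)]: print(pt(d,c,u,v,.003).round(3))
for u,v in [(569,219),(544,302)]: print(pt(d,c,u,v).round(3))
E
```

```text
t 0.1 grasp now [0.2112 0.5878 0.2409] F [-0.44  0.43  0.92] w 0.0877
shift [-6.298e+02 -5.176e+02 -3.000e-01] rot [-6.000e-02  7.000e-02  8.627e+01]
[ 0.814 -0.067  0.003]
[ 0.736 -0.307  0.003]
[0.477 0.043 0.003]
[ 0.399 -0.199  0.003]
[ 0.622 -0.358  0.168]
[ 0.482 -0.305  0.171]
```

{"fn": "apply_moves", "kwargs": {
  "targets": [
    [[-37,-30.5,0,0,0,5],[-74,-61,0,0,0,10],[-111,-91.5,0,0,0,15],[-148,-122,0,0,0,20],[-185,-152,0,0,0,25]]
  ]
}}

```text
time_s: 0.6
ee_pos: [0.3346, 0.3807, 0.4045]
ee_rot: [[-0.708, 0.707, -0.0], [0.707, 0.708, -0.0], [0.0, -0.0, -1.0]]
ft_force: [0.2, 0.4, 0.0]
width: 0.0876
```

```bash
python3 -c "
from h import *
go([.629,-.112,.242])"
```

```text
t 0.6 grasp now [0.3346 0.3806 0.2415] F [0.19 0.41 0.02] w 0.0876
shift [-5.564e+02 -1.406e+02 -5.000e-01] rot [-2.000e-02  1.000e-02  6.106e+01]
```

{"fn": "apply_moves", "kwargs": {
  "targets": [
    [[-46,-12,0,0,0,5],[-93,-23.5,0,0,0,10],[-139,-35,0,0,0,15],[-186,-47,0,0,0,20],[-232,-59,0,0,0,25]]
  ]
}}

```text
time_s: 1.1
ee_pos: [0.4577, 0.1754, 0.4047]
ee_rot: [[-0.343, 0.939, 0.0], [0.939, 0.343, 0.0], [0.0, 0.0, -1.0]]
ft_force: [1.3, 0.3, 0.4]
width: 0.0879
```

```bash
python3 -c "
from h import *
go([.629,-.112,.242])"
```

```text
t 1.1 grasp now [0.4577 0.1755 0.2417] F [1.29 0.35 0.39] w 0.0879
shift [-328.7   62.3   -0.4] rot [ 0.000e+00 -1.000e-02  3.607e+01]
```

{"fn": "apply_moves", "kwargs": {
  "targets": [
    [[-47,9,0,0,0,5.5],[-94,18,0,0,0,11],[-141,27,0,0,0,16.5],[-188,36,0,0,0,22],[-235,45,0,0,0,27.5]]
  ]
}}

```text
time_s: 1.6
ee_pos: [0.5813, -0.0292, 0.4045]
ee_rot: [[0.13, 0.992, -0.0], [0.992, -0.13, 0.0], [0.0, -0.0, -1.0]]
ft_force: [0.3, 0.0, 0.6]
width: 0.0875
```

```bash
python3 -c "
from h import *
go([.629,-.112,.242])"
```

```text
t 1.6 grasp now [ 0.5813 -0.0291  0.2415] F [0.32 0.01 0.56] w 0.0875
shift [-75.9  58.   -0.5] rot [-0.01 -0.01  8.57]
```

{"fn": "apply_moves", "kwargs": {
  "targets": [
    [[-35,27,0,0,0,4.3],[-76,58,0,0,0,8.6],[-76,58,40,0,0,8.6],[-76,58,80,0,0,8.6],[-76,58,80,0,0,8.6]]
  ]
}}

```text
time_s: 2.1
ee_pos: [0.6269, -0.1097, 0.3191]
ee_rot: [[0.274, 0.962, -0.01], [0.962, -0.274, 0.001], [-0.002, -0.01, -1.0]]
ft_force: [-0.0, 0.8, -0.4]
width: 0.0874
```

```bash
python3 -c "
from h import *
go([.629,-.112,.066]); snap('wrist','w1'); snap('top','t1')"
```

```text
t 2.1 grasp now [ 0.6253 -0.1096  0.1561] F [-0.05  0.82 -0.45] w 0.0874
shift [-1.4  3.5 90.1] rot [-0.55  0.11  0.14]
```

View pics/w1.png

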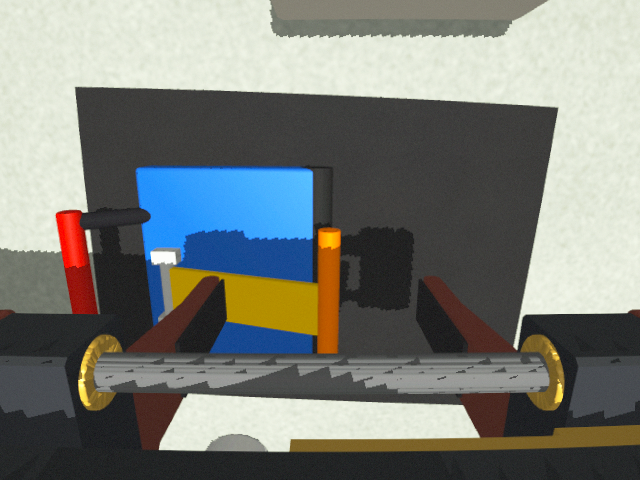

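The wrist view shows the orange bar at column 329, centred between the fingers at about 215 and 430. Its left end is at (329,232).

```bash
python3 -c "
from h import *
p,d,c=load('w1')
for u,v in [(329,236),(329,270),(320,282),(318,330),(172,290),(70,240)]:
  P=pt(d,c,u,v); print(u,v,P.round(4), 'board xy',((P-[.548,-.1263,0])@X).round(4),((P-[.548,-.1263,0])@Y).round(4))
"
```

```text
329 236 [ 0.6348 -0.0968  0.0766] board xy 0.0753 0.0523
329 270 [ 0.629  -0.1179  0.0764] board xy 0.0755 0.0305
320 282 [ 0.6212 -0.1248  0.0743] board xy 0.0699 0.0217
318 330 [ 0.6105 -0.1575  0.073 ] board xy 0.0687 -0.0128
172 290 [ 0.5096 -0.1141  0.0395] board xy -0.0403 0.0011
70 240 [ 0.4683 -0.0563  0.0627] board xy -0.0959 0.0453
```

{"fn": "apply_moves", "kwargs": {
  "targets": [
    [[-1.5,4,30,-0.5,0,0],[-1.5,4,60,-0.5,0,0],[-1.5,4,80,-0.5,0,0],[-1.5,4,88,-0.5,0,0],[-1.5,4,88,-0.5,0,0]]
  ]
}}

```text
time_s: 2.7
ee_pos: [0.6326, -0.1125, 0.2377]
ee_rot: [[0.273, 0.962, 0.009], [0.962, -0.273, -0.002], [0.0, 0.01, -1.0]]
ft_force: [0.0, -0.4, 0.6]
width: 0.0877
```

```bash
python3 -c "
from h import *
go([.630,-.1115,.068]);snap('scene','s2')"
```

```text
t 2.7 grasp now [ 0.6341 -0.1129  0.0747] F [ 0.04 -0.4   0.57] w 0.0877
shift [ 0.3 -2.9  6.7] rot [ 0.55 -0.02  0.2 ]
```

View pics/s2.png

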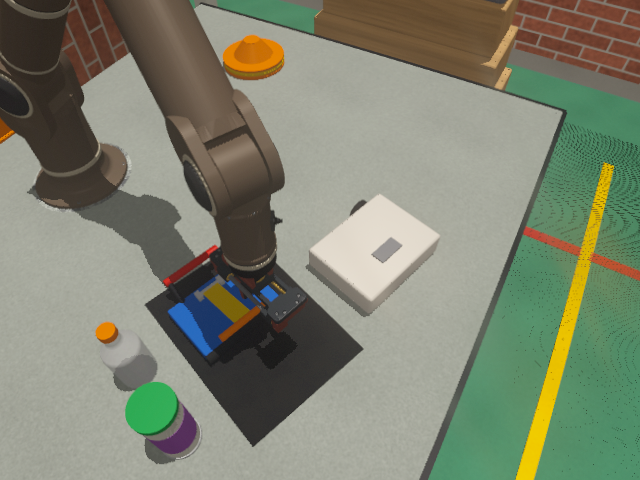

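The gripper straddles the orange bar on its left half. I'll correct the lag, then close lightly.

{"fn": "apply_moves", "kwargs": {
  "targets": [
    [[0,-3,5,0.5,0,0],[0,-3,5,0.5,0,0],[0,-3,5,0.5,0,0]]
  ]
}}

```text
time_s: 3.05
ee_pos: [0.6294, -0.112, 0.2323]
ee_rot: [[0.273, 0.962, 0.001], [0.962, -0.273, 0.0], [0.0, 0.001, -1.0]]
ft_force: [-0.1, -0.3, -0.0]
width: 0.0882
```

```bash
python3 -c "
from h import *
go([.630,-.1115,.068])"
```

```text
t 3.05 grasp now [ 0.6295 -0.112   0.0693] F [-0.05 -0.33 -0.01] w 0.0882
shift [0.6 0.5 1.3] rot [ 0.04 -0.02  0.17]
```

{"fn": "apply_moves", "kwargs": {
  "targets": [
    [[0.5,0.5,1,0,0,0],[0.5,0.5,1,0,0,0],[0.5,0.5,1,0,0,0],[0.5,0.5,1,0,0,0],[0.5,0.5,1,0,0,0]]
  ],
  "claw": 1,
  "grip_force": 5
}}

```text
time_s: 3.55
ee_pos: [0.6299, -0.1117, 0.2306]
ee_rot: [[0.273, 0.962, -0.0], [0.962, -0.273, -0.0], [-0.0, -0.0, -1.0]]
ft_force: [0.2, -0.1, 0.4]
width: 0.0512
```

{"fn": "apply_moves", "kwargs": {
  "targets": [
    [[0,0,0,0,0,0],[0,0,0,0,0,0],[0,0,0,0,0,0],[0,0,0,0,0,0],[0,0,0,0,0,0]]
  ]
}}

```text
time_s: 4.05
ee_pos: [0.6297, -0.1116, 0.2305]
ee_rot: [[0.273, 0.962, -0.001], [0.962, -0.273, 0.0], [-0.0, -0.001, -1.0]]
ft_force: [-1.1, -0.8, -0.9]
width: 0.0134
```

{"fn": "apply_moves", "kwargs": {
  "targets": [
    [[0,-2,-7,0,0,0],[0,-5,-14,0,0,0],[0,-7.5,-19.5,0,0,0],[0,-10.5,-25,0,0,0],[0,-10.5,-25,0,0,0]]
  ]
}}

```text
time_s: 4.55
ee_pos: [0.6197, -0.1087, 0.2568]
ee_rot: [[0.273, 0.962, 0.001], [0.962, -0.273, 0.0], [0.001, 0.001, -1.0]]
ft_force: [0.3, 0.8, 0.4]
width: 0.0137
```

```bash
python3 -c "
from h import *
go([.630,-.1115,.068]);snap('wrist','w3')"
```

```text
t 4.55 grasp now [ 0.6199 -0.1087  0.0938] F [0.27 0.85 0.44] w 0.0137
shift [ 0.1 10.6 25.9] rot [ 0.07 -0.03  0.17]
```

View pics/w3.png

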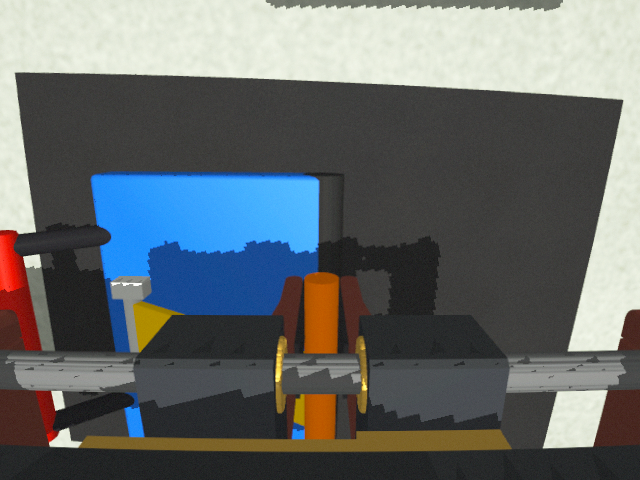

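The orange bar is held between the fingers, with its end at (321,280), and it has come up with them. I'll continue along the arc.

{"fn": "apply_moves", "kwargs": {
  "targets": [
    [[0,-3.5,-6,0,0,0],[0,-7,-11,0,0,0],[0,-11,-16,0,0,0],[0,-15,-21.5,0,0,0],[0,-18,-25,0,0,0]]
  ]
}}

```text
time_s: 5.1
ee_pos: [0.6031, -0.1038, 0.2821]
ee_rot: [[0.273, 0.962, 0.004], [0.962, -0.273, -0.0], [0.001, 0.004, -1.0]]
ft_force: [5.3, -0.1, 2.7]
width: 0.0139
```

{"fn": "apply_moves", "kwargs": {
  "targets": [
    [[0,-1,-1.5,0,0,0],[0,-2,-3,0,0,0],[0,-3,-4,0,0,0],[0,-4,-5,0,0,0],[0,-4,-5,0,0,0]]
  ]
}}

```text
time_s: 5.6
ee_pos: [0.5994, -0.1027, 0.2867]
ee_rot: [[0.273, 0.962, 0.003], [0.962, -0.273, -0.0], [0.001, 0.003, -1.0]]
ft_force: [5.1, -0.2, 4.4]
width: 0.0141
```

```bash
python3 -c "
from h import *
go([.630,-.1115,.068]);snap('wrist','w4');snap('scene','s4')"
```

```text
t 5.6 grasp now [ 0.5999 -0.1027  0.1237] F [ 5.13 -0.21  4.37] w 0.0141
shift [-0.2 31.7 55.8] rot [ 0.17 -0.04  0.19]
```

View pics/w4.png

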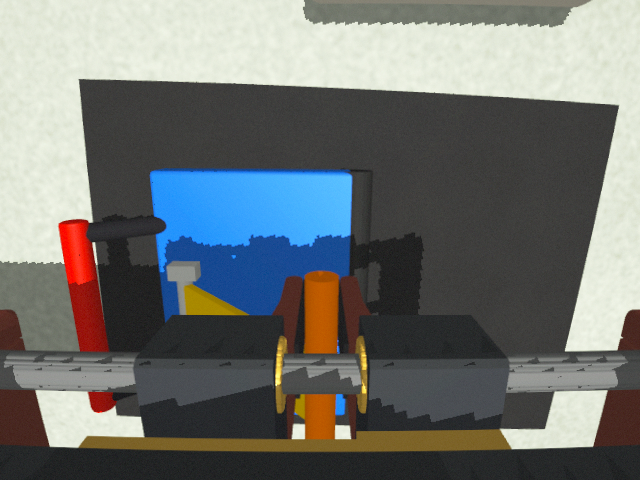

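View pics/s4.png

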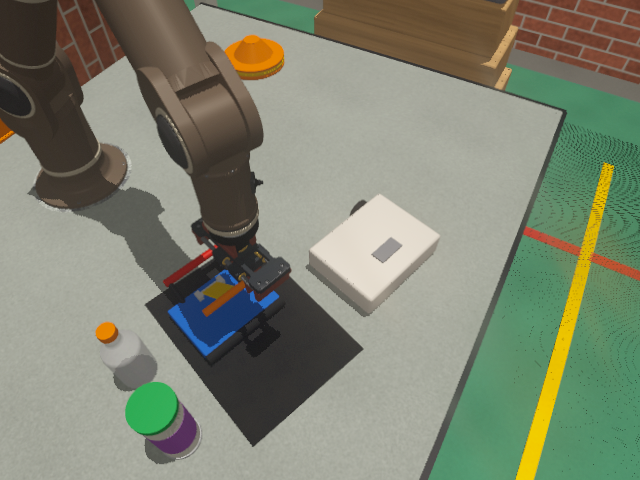

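{"fn": "apply_moves", "kwargs": {
  "targets": [
    [[0,0.5,-1.5,0,0,0],[0,0,-2.5,0,0,0],[0,0,-2.5,0,0,0]]
  ]
}}

```text
time_s: 6.0
ee_pos: [0.5986, -0.1025, 0.2883]
ee_rot: [[0.273, 0.962, -0.0], [0.962, -0.273, 0.0], [0.0, -0.0, -1.0]]
ft_force: [3.0, 0.7, 3.0]
width: 0.0139
```

```bash
cat >> h.py <<'E'
def leg():
    o=r.get_obs();p=np.array(o['ee_pos']);Q=np.array(o['ee_rot']);g=p+.163*Q[:,2]
    F=np.array(o['ft_force']); a=((g-[.548,-.1263,0])@X)+.045; b=g[2]-.033
    print('r',np.hypot(a,b),'ang',np.arctan2(b,a),'F rad',F@X*np.cos(.8)+F[2]*np.sin(.8),'F tan',-F@X*np.sin(.8)+F[2]*np.cos(.8))
E
python3 -c "
from h import *
leg()"
```

```text
r 0.12683733407011324 ang 0.8146525720163609 F rad 4.018588351142375 F tan 0.22103385467293224
```

{"fn": "apply_moves", "kwargs": {
  "targets": [
    [[0,0,-1.5,0,0,0],[0,-0.5,-3,0,0,0],[0,-0.5,-3,0,0,0]]
  ]
}}

```text
time_s: 6.3
ee_pos: [0.5974, -0.1025, 0.2905]
ee_rot: [[0.273, 0.962, -0.002], [0.962, -0.273, 0.0], [-0.0, -0.002, -1.0]]
ft_force: [1.3, 1.1, -3.5]
width: 0.0141
```

```bash
python3 -c "
from h import *
leg();go([.630,-.1115,.068]);p,d,c=snap('wrist','w5')
"
```

```text
r 0.12747993028256058 ang 0.8345617856000794 F rad -1.8800616942661952 F tan -3.1211163303467964
t 6.3 grasp now [ 0.5971 -0.1025  0.1275] F [ 1.28  1.1  -3.52] w 0.0141
shift [ 0.3 33.9 59.4] rot [-0.13  0.03  0.16]
```

View pics/w5.png

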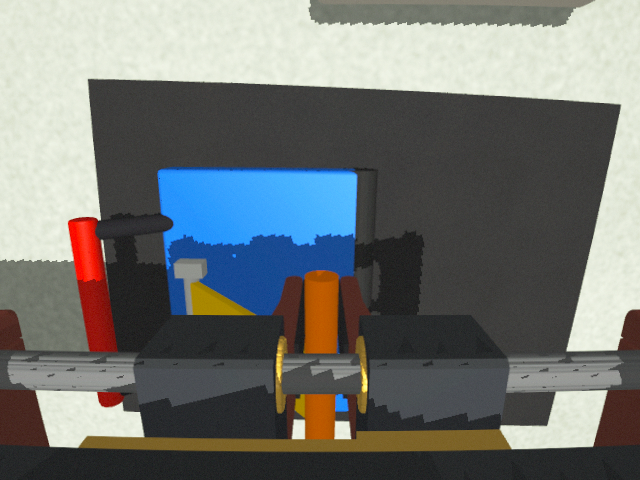

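Tangential reaction is about 3 N, so the leg is at its stop. I'll back off slightly, release and rise.

{"fn": "apply_moves", "kwargs": {
  "targets": [
    [[0,0,1,0,0,0],[0,0,1,0,0,0],[0,0,1,0,0,0],[0,0,1,0,0,0],[0,0,1,0,0,0]]
  ],
  "claw": -0.2
}}

```text
time_s: 6.85
ee_pos: [0.5981, -0.1027, 0.2902]
ee_rot: [[0.273, 0.962, 0.0], [0.962, -0.273, -0.0], [-0.0, 0.0, -1.0]]
ft_force: [0.3, -0.1, 0.3]
width: 0.0503
```

{"fn": "apply_moves", "kwargs": {
  "targets": [
    [[0,0,-5,0,0,0],[0,0,-25,0,0,0],[0,0,-60,0,0,0],[0,-40,-80,0,0,0],[0,-80,-80,0,0,0]]
  ]
}}

```text
time_s: 7.35
ee_pos: [0.5214, -0.0814, 0.3727]
ee_rot: [[0.274, 0.962, 0.005], [0.962, -0.274, -0.001], [0.001, 0.005, -1.0]]
ft_force: [0.4, 0.1, -0.1]
width: 0.0525
```

```bash
python3 -c "
from h import *
st();snap('scene','s6');snap('top','t6');snap('wrist','w6')
for f,a in(('s6',(140,320)),('t6',(330,510))):
  p,d,c=load(f); y=230 if f=='s6' else 200
  cv2.imwrite(f'pics/{f}z.png',cv2.resize(p[y:y+140,a[0]:a[1]],None,fx=4,fy=4,interpolation=cv2.INTER_CUBIC))
"
```

```text
7.35 [ 0.5214 -0.0814  0.3727] [ 0.36  0.13 -0.09] 0.0525 q [-25.2  17.6  35.8 109.1 -12.2  56.8   0.2]
[[ 0.274  0.962  0.005]
 [ 0.962 -0.274 -0.001]
 [ 0.001  0.005 -1.   ]]
```

View pics/s6z.png

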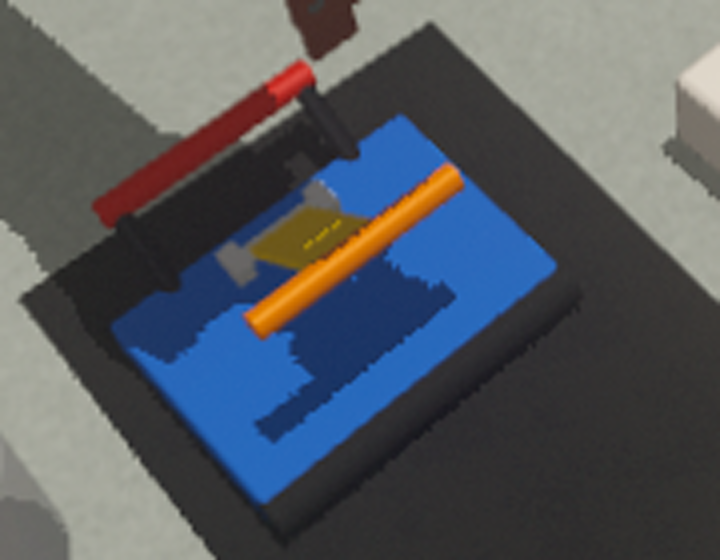

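View pics/t6z.png

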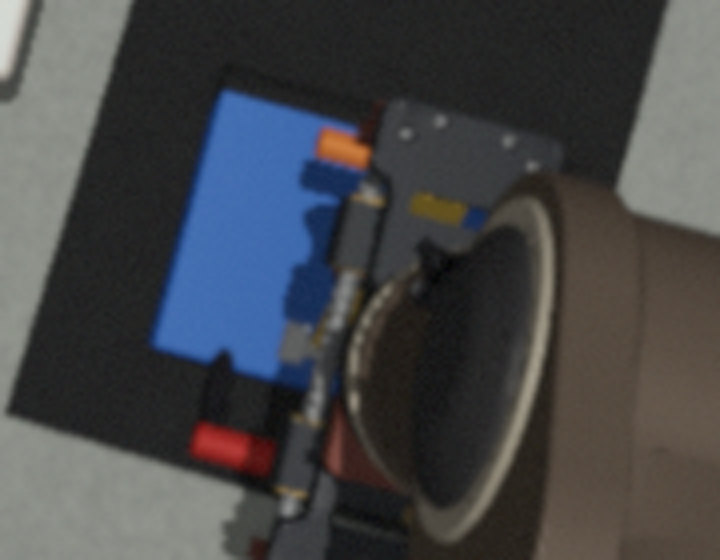

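View pics/w6.png

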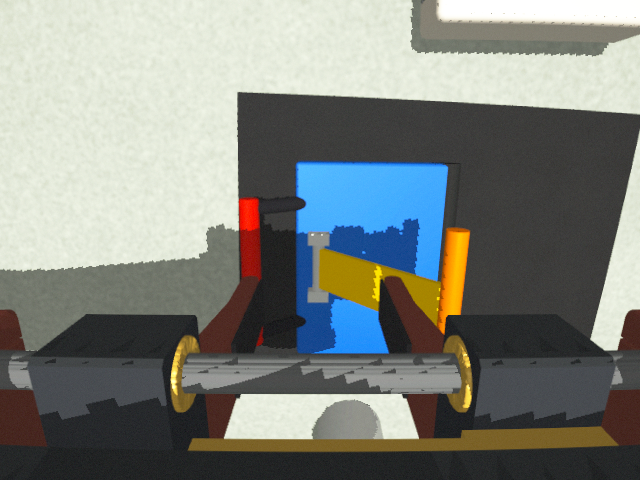

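In the scene crop the orange bar runs from (255,325) to (455,178), well raised, and the blue case is where it was. I'll measure the leg angle.

```bash
python3 -c "
from h import *
O=np.array([.548,-.1263,0])
def b(P): Q=P-O; return np.round([Q@X,Q@Y,P[2]-.003],4)
p,d,c=load('s6')
f=lambda u,v:(140+u/4-.375,230+v/4-.375)
for n,u,v in [('footL',445,182),('footR',265,320),('mid',352,252),('bar',205,140),('barL',300,75),('barR',105,208)]: print(n,pt(d,c,*f(u,v)).round(4),b(pt(d,c,*f(u,v))))
p,d,c=load('w6')
for u,v in [(457,245),(455,290),(310,268),(249,210),(251,260)]: print(b(pt(d,c,u,v)))
go([.548-.1*X[0],-.1263-.1*X[1],.19])
"
```

```text
footL [ 0.6049 -0.0948  0.1288] [0.046  0.046  0.1258]
footR [ 0.5772 -0.188   0.1271] [ 0.0451 -0.0512  0.1241]
mid [ 0.5899 -0.1435  0.1279] [ 0.045  -0.0049  0.1249]
bar [ 0.4552 -0.1015  0.0594] [-0.0961 -0.0018  0.0564]
barL [ 0.4717 -0.0461  0.0586] [-0.0955  0.056   0.0556]
barR [ 0.4376 -0.1564  0.059 ] [-0.0978 -0.0594  0.056 ]
[0.0417 0.0474 0.1262]
[0.0434 0.0182 0.126 ]
[-0.05   -0.0021  0.0242]
[-0.0958  0.056   0.0576]
[-0.096   0.0157  0.0576]
t 7.5 grasp now [ 0.5197 -0.0801  0.2079] F [-0.11 -0.4   0.1 ] w 0.0525
shift [-36.1 -60.2  17.8] rot [-0.01 -0.11  0.2 ]
```

Foot centre is 119 mm up, which matches 0.8 rad (expected 119 mm). Now to the handle.

{"fn": "apply_moves", "kwargs": {
  "targets": [
    [[-18,-30,0,0,0,0],[-36,-62,10,0,0,0],[-36,-62,20,0,0,0],[-36,-62,60,0,0,0],[-36,-62,100,0,0,0]]
  ],
  "claw": 0
}}

```text
time_s: 8.0
ee_pos: [0.4536, -0.0985, 0.2699]
ee_rot: [[0.273, 0.962, 0.005], [0.962, -0.273, -0.0], [0.001, 0.004, -1.0]]
ft_force: [0.3, 1.1, -0.4]
width: 0.0436
```

```bash
python3 -c "
from h import *
go([.4538,-.0993,.053]);snap('wrist','w7')"
```

```text
t 8.0 grasp now [ 0.4543 -0.0985  0.1069] F [ 0.34  1.07 -0.45] w 0.0436
shift [-0.8  0.2 53.9] rot [ 0.25 -0.06  0.2 ]
```

View pics/w7.png

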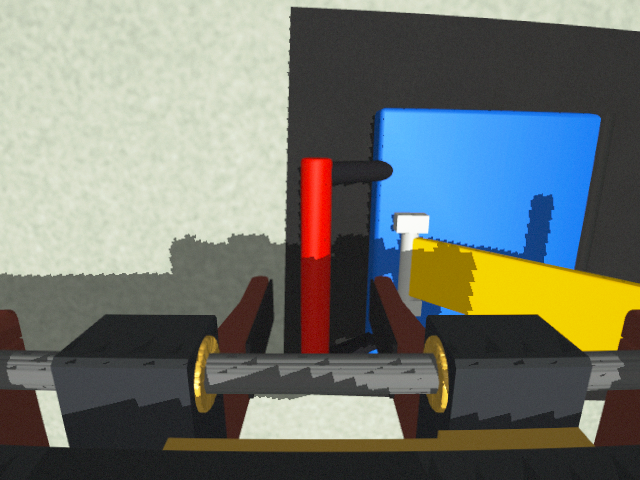

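The red bar (column 316) is centred between the fingers (268 and 370), so I'll descend.

{"fn": "apply_moves", "kwargs": {
  "targets": [
    [[-1,0,25,0,0,0],[-1,0,45,0,0,0],[-1,0,53,0,0,0],[-1,0,53,0,0,0],[-1,0,53,0,0,0]]
  ]
}}

```text
time_s: 8.55
ee_pos: [0.4522, -0.0996, 0.2179]
ee_rot: [[0.273, 0.962, 0.001], [0.962, -0.273, -0.0], [0.0, 0.001, -1.0]]
ft_force: [0.5, 0.4, -0.4]
width: 0.0439
```

{"fn": "apply_moves", "kwargs": {
  "targets": [
    [[0,0,0,0,0,0],[0,0,0,0,0,0],[0,0,0,0,0,0],[0,0,0,0,0,0],[0,0,0,0,0,0]]
  ],
  "claw": 1,
  "grip_force": 12
}}

```text
time_s: 9.05
ee_pos: [0.4514, -0.0993, 0.2174]
ee_rot: [[0.273, 0.962, 0.0], [0.962, -0.273, 0.001], [0.001, -0.0, -1.0]]
ft_force: [-1.6, 1.4, 5.7]
width: 0.0156
```

```bash
python3 -c "
from h import *
go([.4538,-.0993,.053]);snap('scene','s8')"
```

```text
t 9.05 grasp now [ 0.4514 -0.0992  0.0544] F [-1.58  1.39  5.69] w 0.0156
shift [0.7 2.3 1.4] rot [-0.01 -0.03  0.17]
```

View pics/s8.png

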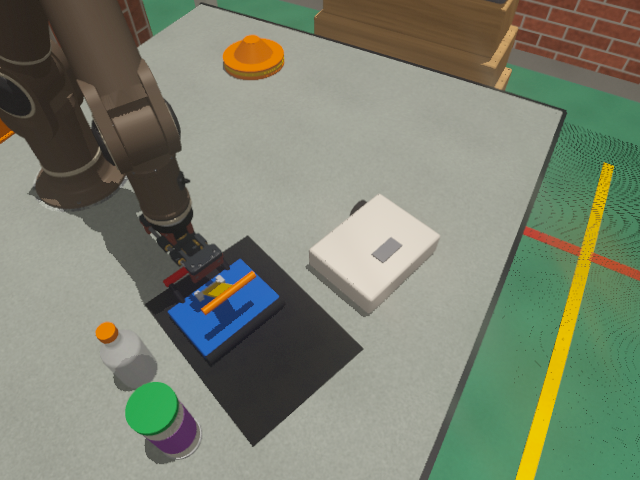

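```bash
python3 -c "
import numpy as np
for t in range(0,109,4):
  a=np.radians(t);print(t,np.round(12*a-165*np.cos(a)+38*np.sin(a)+165,1),np.round(165*np.sin(a)+38*np.cos(a)-38,1))
a=np.radians(105);print(12*a-165*np.cos(a)+38*np.sin(a)+165,165*np.sin(a)+38*np.cos(a)-38)
"
```

```text
0 0.0 0.0
4 3.9 11.4
8 8.6 22.6
12 14.0 33.5
16 20.2 44.0
20 27.1 54.1
24 34.7 63.8
28 43.0 73.0
32 51.9 81.7
36 61.4 89.7
40 71.4 97.2
44 81.9 104.0
48 92.9 110.0
52 104.3 115.4
56 116.0 120.0
60 128.0 123.9
64 140.2 127.0
68 152.7 129.2
72 165.2 130.7
76 177.9 131.3
80 190.5 131.1
84 203.1 130.1
88 215.6 128.2
92 228.0 125.6
96 240.1 122.1
100 252.0 117.9
104 263.6 112.9
108 274.7 107.2
266.4014724160291 111.54263762380049
```

{"fn": "apply_moves", "kwargs": {
  "targets": [
    [[0,3.9,-11.4,0,0,0],[0,8.6,-22.6,0,0,0],[0,14,-33.5,0,0,0],[0,20.2,-44,0,0,0],[0,27.1,-54.1,0,0,0]]
  ]
}}

```text
time_s: 9.6
ee_pos: [0.4776, -0.1069, 0.2721]
ee_rot: [[0.273, 0.962, -0.001], [0.962, -0.273, 0.0], [0.0, -0.001, -1.0]]
ft_force: [-3.3, 1.0, 0.2]
width: 0.0155
```

```bash
python3 -c "
from h import *
go(np.array([.4514,-.0992,.0544])+.0271*X+.0541*Z);snap('scene','s9')"
```

```text
t 9.6 grasp now [ 0.4775 -0.1069  0.1091] F [-3.32  1.02  0.19] w 0.0155
shift [ 0.2 -0.2  0.6] rot [-0.05 -0.    0.17]
```

View pics/s9.png

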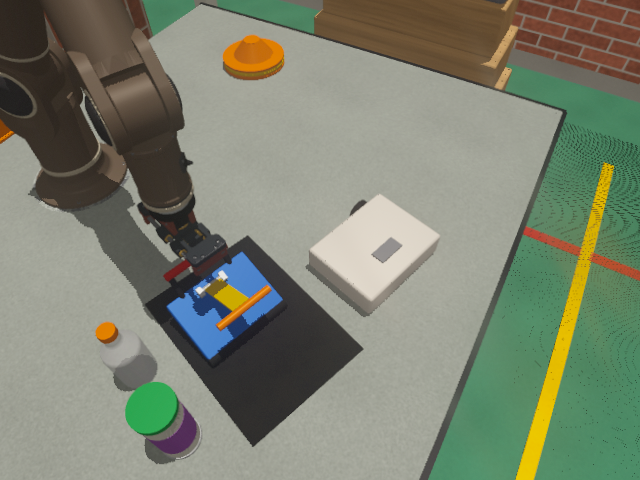

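The board is tipping with the handle, about 20° so far, and the bottom edge has stayed put. I'll go on.

{"fn": "apply_moves", "kwargs": {
  "targets": [
    [[0,7.6,-9.7,0,0,0],[0,15.9,-18.9,0,0,0],[0,24.8,-27.6,0,0,0],[0,34.3,-35.6,0,0,0],[0,44.3,-43.1,0,0,0]]
  ]
}}

```text
time_s: 10.15
ee_pos: [0.5201, -0.1191, 0.3153]
ee_rot: [[0.273, 0.962, -0.002], [0.962, -0.273, 0.001], [0.0, -0.003, -1.0]]
ft_force: [-8.8, 2.4, 9.1]
width: 0.0153
```

{"fn": "apply_moves", "kwargs": {
  "targets": [
    [[0,10.5,-6.8,0,0,0],[0,21.5,-12.8,0,0,0],[0,32.9,-18.2,0,0,0],[0,44.6,-22.8,0,0,0],[0,56.6,-26.7,0,0,0]]
  ]
}}

```text
time_s: 10.65
ee_pos: [0.5756, -0.1352, 0.3426]
ee_rot: [[0.273, 0.962, 0.002], [0.962, -0.273, -0.001], [-0.0, 0.002, -1.0]]
ft_force: [-2.6, -0.9, 2.4]
width: 0.0154
```

```bash
python3 -c "
from h import *
go(np.array([.4514,-.0992,.0544])+.128*X+.1239*Z);snap('scene','s10')"
```

```text
t 10.65 grasp now [ 0.5759 -0.1353  0.1796] F [-2.58 -0.85  2.43] w 0.0154
shift [ 0.3 -1.3  1.2] rot [0.1  0.01 0.15]
```

View pics/s10.png

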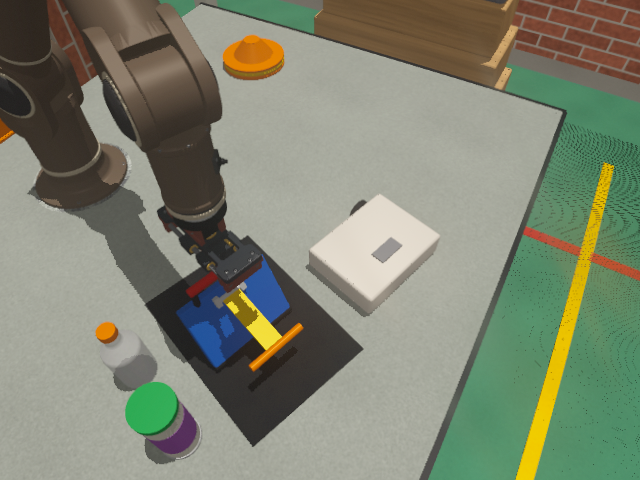

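The board is at about 60°, and the foot at (275,348) is coming over. Continue to 80°, then finish slowly.

{"fn": "apply_moves", "kwargs": {
  "targets": [
    [[0,11,-3,0,0,0],[0,23.5,-5,0,0,0],[0,36,-6.3,0,0,0],[0,48.5,-7,0,0,0],[0,61,-6.7,0,0,0]]
  ]
}}

```text
time_s: 11.2
ee_pos: [0.6342, -0.152, 0.3488]
ee_rot: [[0.274, 0.962, 0.002], [0.962, -0.274, -0.002], [-0.001, 0.002, -1.0]]
ft_force: [-1.6, -1.5, 1.6]
width: 0.0157
```

{"fn": "apply_moves", "kwargs": {
  "targets": [
    [[0,6,0.5,0,0,0],[0,12.5,1,0,0,0],[0,19,2,0,0,0],[0,25,3,0,0,0],[0,25,3,0,0,0]]
  ]
}}

```text
time_s: 11.7
ee_pos: [0.6581, -0.1588, 0.3455]
ee_rot: [[0.274, 0.962, 0.002], [0.962, -0.274, -0.002], [-0.001, 0.003, -1.0]]
ft_force: [0.4, -3.1, 5.1]
width: 0.0157
```

```bash
python3 -c "
from h import *
go(np.array([.4514,-.0992,.0544])+.2664*X+.1115*Z);snap('scene','s11')"
```

```text
t 11.7 grasp now [ 0.6585 -0.1591  0.1825] F [ 0.45 -3.06  5.06] w 0.0157
shift [ 0.1 51.2 16.7] rot [0.16 0.06 0.14]
```

View pics/s11.png

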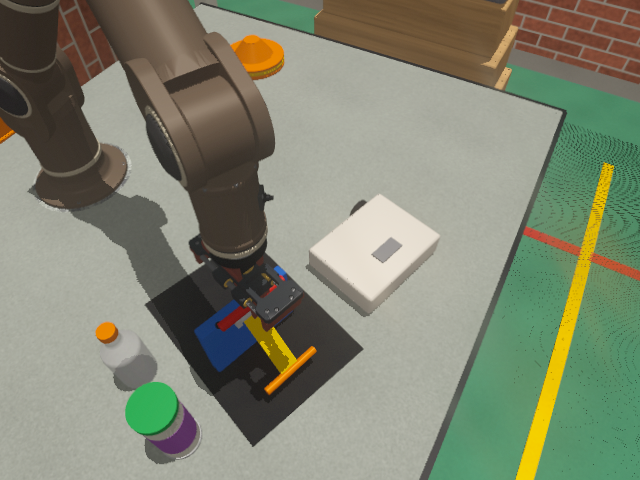

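{"fn": "apply_moves", "kwargs": {
  "targets": [
    [[0,6,1,0,0,0],[0,12,2.5,0,0,0],[0,18,4,0,0,0],[0,24,6,0,0,0],[0,30,8,0,0,0]]
  ]
}}

```text
time_s: 12.25
ee_pos: [0.6871, -0.1668, 0.3373]
ee_rot: [[0.273, 0.962, 0.002], [0.962, -0.273, -0.001], [-0.001, 0.002, -1.0]]
ft_force: [0.8, -4.8, 5.5]
width: 0.0156
```

{"fn": "apply_moves", "kwargs": {
  "targets": [
    [[0,4,1.5,0,0,0],[0,8,3,0,0,0],[0,12,5,0,0,0],[0,16,6.5,0,0,0],[0,16,6.5,0,0,0]]
  ]
}}

```text
time_s: 12.75
ee_pos: [0.7026, -0.1711, 0.3305]
ee_rot: [[0.273, 0.962, 0.002], [0.962, -0.273, -0.001], [-0.001, 0.003, -1.0]]
ft_force: [2.5, -3.9, 5.1]
width: 0.016
```

```bash
python3 -c "
from h import *
go(np.array([.4514,-.0992,.0544])+.2664*X+.1115*Z);p,d,c=snap('scene','s12')
cv2.imwrite('pics/s12z.png',cv2.resize(p[230:400,180:380,::-1],None,fx=3,fy=3,interpolation=cv2.INTER_CUBIC))"
```

```text
t 12.75 grasp now [ 0.703  -0.1713  0.1675] F [ 2.52 -3.94  5.14] w 0.016
shift [-0.2  5.1  1.7] rot [0.15 0.04 0.16]
```

View pics/s12z.png

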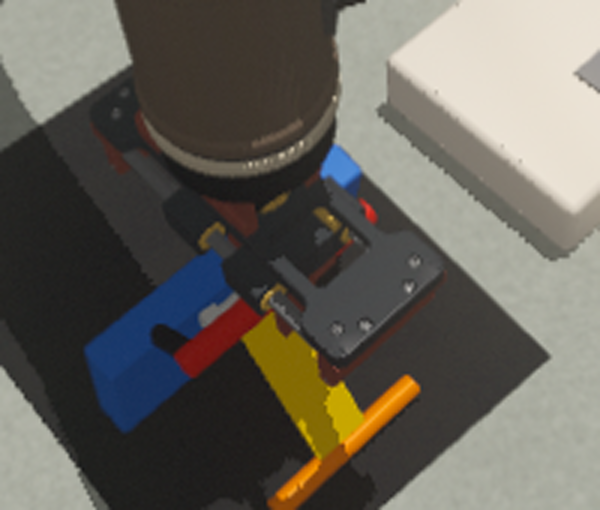

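```bash
python3 -c "
from h import *
p,d,c=load('s12')
for u,v in [(290,494),(345,440),(405,388)]: print(pt(d,c,180+u/3,230+v/3).round(4))"
```

```text
[ 0.7327 -0.2251  0.0249]
[ 0.743  -0.1817  0.0227]
[ 0.7576 -0.1366  0.0228]
```

{"fn": "apply_moves", "kwargs": {
  "targets": [
    [[0,2,0.7,0,0,0],[0,4,1.5,0,0,0],[0,5,2,0,0,0],[0,5,2,0,0,0]]
  ]
}}

```text
time_s: 13.2
ee_pos: [0.707, -0.1723, 0.3285]
ee_rot: [[0.273, 0.962, 0.002], [0.962, -0.273, -0.001], [-0.0, 0.002, -1.0]]
ft_force: [0.9, -3.9, 5.1]
width: 0.0157
```

```bash
python3 -c "
from h import *
go(np.array([.4514,-.0992,.0544])+.2664*X+.1115*Z);p,d,c=snap('scene','s13')
for u,v in [(290,494),(345,440),(405,388)]: print(pt(d,c,180+u/3,230+v/3).round(4))
cv2.imwrite('pics/s13z.png',cv2.resize(p[230:400,180:380,::-1],None,fx=3,fy=3,interpolation=cv2.INTER_CUBIC))"
```

```text
t 13.2 grasp now [ 0.7072 -0.1724  0.1655] F [ 0.86 -3.89  5.08] w 0.0157
shift [-0.3  0.6 -0.4] rot [0.1  0.03 0.16]
[ 0.7316 -0.2241  0.0205]
[ 0.7426 -0.1813  0.0212]
[ 0.7573 -0.1361  0.0215]
```

View pics/s13z.png

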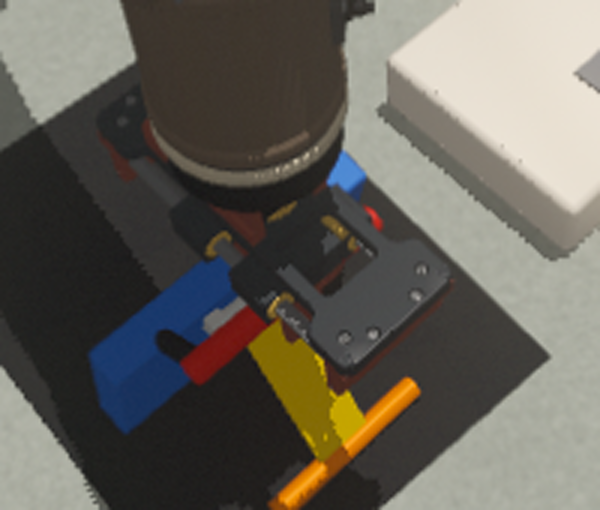

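The foot's top measures about 4 mm higher than it would at rest (21 against 17 mm), so I'll lean it a little further.

{"fn": "apply_moves", "kwargs": {
  "targets": [
    [[0,2,0.8,0,0,0],[0,4,2,0,0,0],[0,4,2,0,0,0]]
  ]
}}

```text
time_s: 13.55
ee_pos: [0.7109, -0.1732, 0.3265]
ee_rot: [[0.273, 0.962, 0.002], [0.962, -0.273, -0.001], [-0.0, 0.002, -1.0]]
ft_force: [2.3, -5.1, 5.4]
width: 0.0154
```

```bash
python3 -c "
from h import *
go(np.array([.4514,-.0992,.0544])+.2664*X+.1115*Z);p,d,c=snap('scene','s14')
for u,v in [(290,494),(345,440),(405,388)]: print(pt(d,c,180+u/3,230+v/3).round(4))
for u,v in [(320,340),(225,370),(300,420)]: print('mat',pt(d,c,u,v).round(4))
"
```

```text
t 13.55 grasp now [ 0.7112 -0.1734  0.1635] F [ 2.34 -5.11  5.43] w 0.0154
shift [-0.5 -3.5 -2.4] rot [0.11 0.02 0.17]
[ 0.7313 -0.2237  0.019 ]
[ 0.7422 -0.1807  0.0192]
[ 0.7566 -0.135   0.0182]
mat [ 0.7978 -0.189   0.2501]
mat [ 0.6313 -0.235   0.0299]
mat [ 7.850e-01 -2.363e-01  5.000e-04]
```

{"fn": "apply_moves", "kwargs": {
  "targets": [
    [[0,1.5,0.7,0,0,0],[0,3,1.5,0,0,0],[0,3,1.5,0,0,0]]
  ]
}}

```text
time_s: 13.9
ee_pos: [0.7135, -0.174, 0.3251]
ee_rot: [[0.273, 0.962, 0.001], [0.962, -0.273, -0.0], [-0.0, 0.001, -1.0]]
ft_force: [0.6, -3.9, 6.9]
width: 0.0158
```

```bash
python3 -c "
from h import *
go(np.array([.4514,-.0992,.0544])+.2664*X+.1115*Z);p,d,c=snap('scene','s15')
for u,v in [(290,494),(345,440),(405,388)]: print(pt(d,c,180+u/3,230+v/3).round(4))
cv2.imwrite('pics/s15z.png',cv2.resize(p[230:400,180:380,::-1],None,fx=3,fy=3,interpolation=cv2.INTER_CUBIC))
"
```

```text
t 13.9 grasp now [ 0.7136 -0.174   0.1621] F [ 0.6  -3.87  6.92] w 0.0158
shift [-0.4 -6.1 -3.8] rot [0.04 0.01 0.17]
[ 0.7305 -0.223   0.0158]
[ 0.7422 -0.1807  0.0193]
[ 0.7562 -0.1342  0.016 ]
```

View pics/s15z.png

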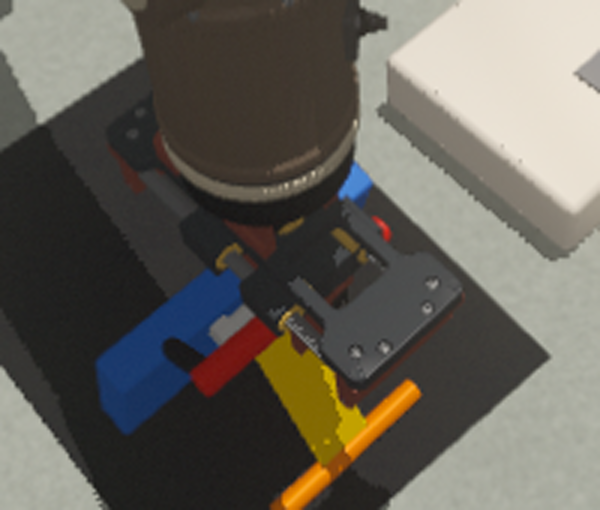

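The foot's top is now 16–19 mm, which is about contact (17 mm), and the downward reaction is rising. I'll open gently, a few mm only.

{"fn": "apply_moves", "kwargs": {
  "targets": [
    [[0,0,-0.5,0,0,0],[0,0,-0.5,0,0,0],[0,0,-0.5,0,0,0],[0,0,-0.5,0,0,0],[0,0,-0.5,0,0,0]]
  ],
  "claw": 0.4
}}

```text
time_s: 14.45
ee_pos: [0.7131, -0.1734, 0.3248]
ee_rot: [[0.273, 0.962, -0.001], [0.962, -0.273, 0.0], [0.0, -0.001, -1.0]]
ft_force: [0.4, -0.1, -0.6]
width: 0.0264
```

```bash
python3 -c "
from h import *
go(np.array([.4514,-.0992,.0544])+.2664*X+.1115*Z);p,d,c=snap('scene','s16')
snap('wrist','w16')
for u,v in [(290,494),(345,440),(405,388)]: print(pt(d,c,180+u/3,230+v/3).round(4))
cv2.imwrite('pics/s16z.png',cv2.resize(p[230:400,180:380,::-1],None,fx=3,fy=3,interpolation=cv2.INTER_CUBIC))
"
```

```text
t 14.45 grasp now [ 0.713  -0.1733  0.1618] F [ 0.38 -0.13 -0.56] w 0.0264
shift [-0.9 -5.6 -4.1] rot [-0.04 -0.02  0.18]
[ 0.7305 -0.223   0.0158]
[ 0.7421 -0.1806  0.0188]
[ 0.7561 -0.134   0.0155]
```

View pics/s16z.png

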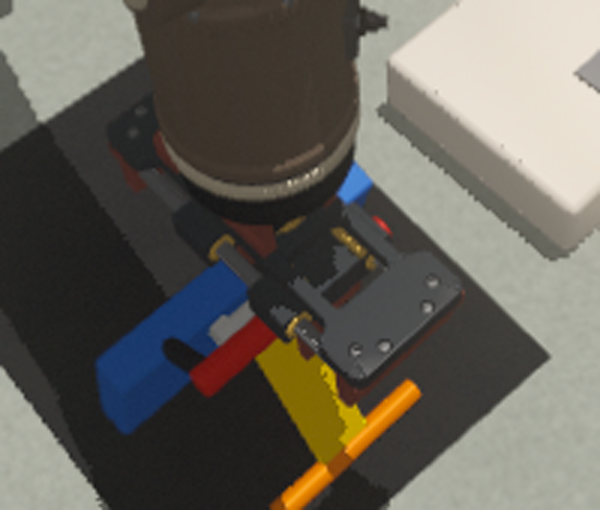

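View pics/w16.png

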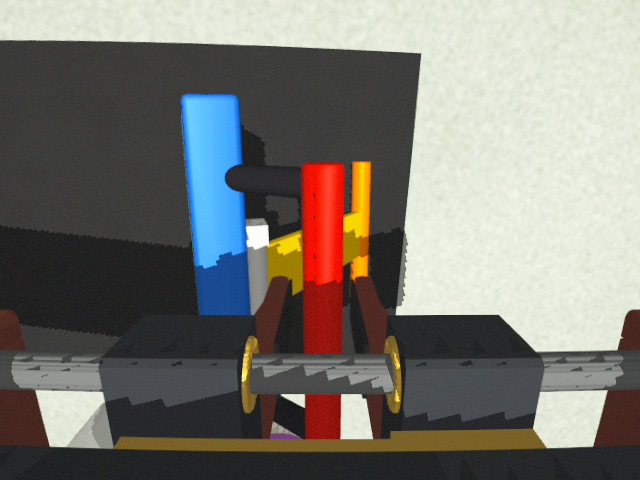

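The board didn't move on release. The red bar (column 323) sits free between the fingers (about 288 and 357), and the force is near zero. I'll lift straight up.

{"fn": "apply_moves", "kwargs": {
  "targets": [
    [[0,0,-5,0,0,0],[0,0,-15,0,0,0],[0,0,-30,0,0,0],[0,0,-50,0,0,0],[0,0,-80,0,0,0]]
  ]
}}

```text
time_s: 15.05
ee_pos: [0.7128, -0.1736, 0.4061]
ee_rot: [[0.273, 0.962, -0.001], [0.962, -0.273, 0.0], [-0.0, -0.001, -1.0]]
ft_force: [-0.1, 0.8, -0.1]
width: 0.0263
```

{"fn": "apply_moves", "kwargs": {
  "targets": [
    [[0,-40,-20,0,0,0],[0,-80,-40,0,0,0],[0,-125,-40,0,0,0],[0,-170,-40,0,0,0],[0,-210,-40,0,0,0]]
  ]
}}

```text
time_s: 15.55
ee_pos: [0.5091, -0.1164, 0.4465]
ee_rot: [[0.274, 0.962, 0.002], [0.962, -0.274, 0.001], [0.001, 0.001, -1.0]]
ft_force: [-0.5, 0.3, 0.9]
width: 0.0264
```

```bash
python3 -c "
from h import *
st();snap('scene','s17');snap('top','t17')
p,d,c=load('s17')
cv2.imwrite('pics/s17z.png',cv2.resize(p[230:400,180:380],None,fx=3,fy=3,interpolation=cv2.INTER_CUBIC))
p,d,c=load('t17')
cv2.imwrite('pics/t17z.png',cv2.resize(p[120:320,320:580],None,fx=3,fy=3,interpolation=cv2.INTER_CUBIC))
"
```

```text
15.55 [ 0.5091 -0.1164  0.4465] [-0.54  0.3   0.92] 0.0264 q [-24.1  12.5  38.  104.3  -8.5  65.9   0.8]
[[ 0.274  0.962  0.002]
 [ 0.962 -0.274  0.001]
 [ 0.001  0.001 -1.   ]]
```

View pics/s17z.png

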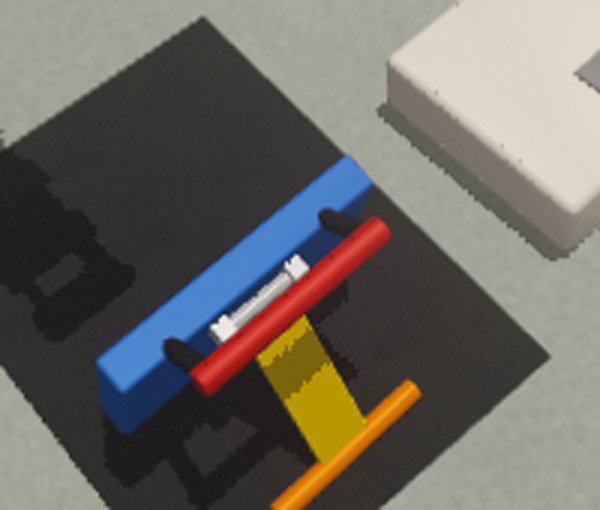

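View pics/t17z.png

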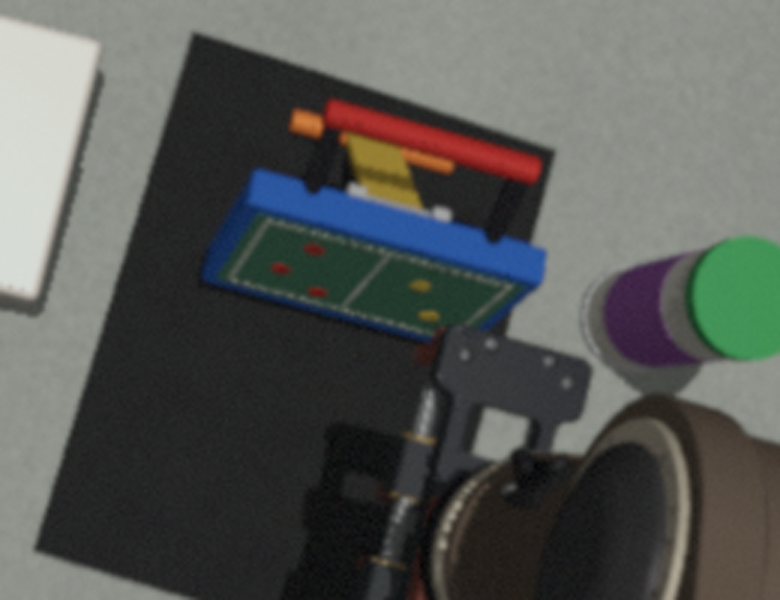

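View pics/s17.png

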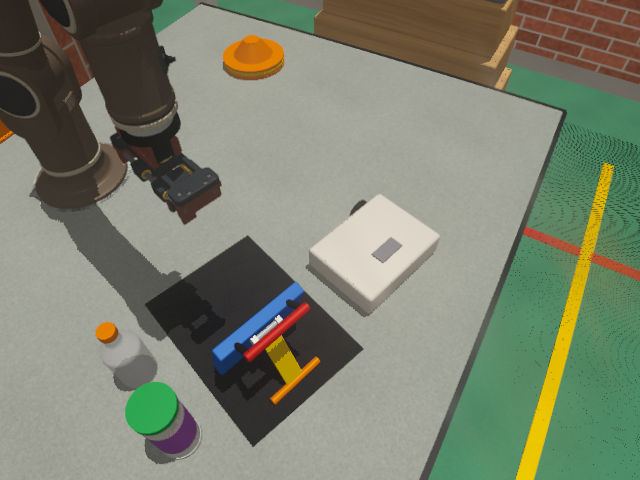

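The board stands face towards the robot with its foot on the mat, at (296,381) in the scene view. I'll do a final check of the lean, the stability and the neighbours.

{"fn": "apply_moves", "kwargs": {
  "targets": [
    [[0,0,0,0,0,0],[0,0,0,0,0,0],[0,0,0,0,0,0],[0,0,0,0,0,0],[0,0,0,0,0,0]]
  ]
}}

```text
time_s: 16.15
ee_pos: [0.5115, -0.1165, 0.4449]
ee_rot: [[0.274, 0.962, -0.001], [0.962, -0.274, -0.001], [-0.001, -0.001, -1.0]]
ft_force: [-0.6, -0.1, -0.6]
width: 0.0263
```

```bash
python3 -c "
from h import *
st();p,d,c=snap('scene','s18')
f=lambda u,v:(180+u/3,230+v/3)
O=np.array([.548,-.1263,0])
for n,u,v in [('bar',292,302),('foot',345,442),('footL',410,389),('footR',290,492),('caseTopEdge',236,270)]:
  P=pt(d,c,*f(u,v)); print(n,P.round(4),((P-O)@X).round(4))
a=load('s0')[0].astype(int);b=load('s17')[0].astype(int);e=load('s18')[0].astype(int)
print('moved 17-18',(abs(b-e).max(2)[230:410,180:380]>40).sum())
for n,(y0,y1,x0,x1) in dict(proj=(190,315,305,440),bottle=(318,390,92,140),tube=(380,460,125,200)).items():
  print(n,(abs(a-b).max(2)[y0:y1,x0:x1]>40).sum())
"
```

```text
16.15 [ 0.5115 -0.1165  0.4449] [-0.56 -0.07 -0.57] 0.0263 q [-24.   12.9  38.  104.1  -8.6  65.9   0.9]
[[ 0.274  0.962 -0.001]
 [ 0.962 -0.274 -0.001]
 [-0.001 -0.001 -1.   ]]
bar [ 0.7165 -0.1768  0.1713] 0.1758
foot [ 0.7426 -0.1814  0.0181] 0.2022
footL [ 0.7592 -0.1334  0.0163] 0.2049
footR [ 0.7301 -0.2222  0.0166] 0.2015
caseTopEdge [ 0.67   -0.1645  0.14  ] 0.1278
moved 17-18 1
proj 46
bottle 16
tube 0
```

```bash
python3 -c "
from h import *
a=load('s0')[0];b=load('s18')[0]
for n,(y0,y1,x0,x1) in dict(proj=(190,315,305,440),bottle=(318,390,92,140)).items():
  g=[cv2.cvtColor(i[y0:y1,x0:x1],6).astype(np.float32) for i in(a,b)]; print(n,cv2.phaseCorrelate(*g))
print(workorder.sign_off())
"
```

```text
proj ((0.501760229592918, 0.5053535818165216), 0.9740042454472294)
bottle ((-0.049734055933051025, -0.004921208602432614), 1.0485486062588516)
the job is handed in; nothing more can be done
None
```

The board is standing by itself on the mat, leaning back on its fully opened leg, and I've handed the job in. The run took about 16 s of the 70 s allowed.

**What I did:** I gripped the orange foot bar lightly and swung the leg out until it pushed back with about 3 N at the stop. After that I let go. Then I took the carry handle, rolled the board up over its bottom edge, lowered it onto the leg, opened the gripper and moved well clear.

**Last checks:**
- **Leg:** with the board still lying down, the foot centre was about 119 mm above the mat surface, which matches 0.8 rad.
- **Standing:** the top of the foot is at 16–18 mm, where 17 mm means resting on the mat. The handle bar is at about 164 mm, as expected at about 105° of turn.
- **Stability:** the board did not move when I released it, and two pictures about half a second apart were the same. The robot was touching nothing.
- **Neighbours:** the bottle and tube show no movement between the first and last pictures.

**Disagreements:**
- **Foot contact:** my planned end position left the foot reading 3–4 mm high, so I leaned the board about 7 mm further until it was down.
- **Projector:** the picture comparison gave a shift of 0.5 pixel each way. I put this down to the comparison method on an odd-sized crop, since only 46 pixels in that area had changed and the arm never went near it. I did not confirm it with a second measurement.

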